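Load the spray turntable and index it to the screen

ROBOT

A 7-joint arm with a two-finger parallel gripper is mounted at the origin on a cart in front of the work surface, level with it; the furniture and walls round the work are solid. World frame = base frame: x ahead of the robot, y to its left, z up, the work surface at z = 0. Lengths are in mm, angles in degrees, forces in N, time in s.
With the tool pointing down it reaches from about 350 to 775 mm from the base axis. Payload 3.1 kg.
Tool frame: the origin (TCP) lies midway between the tips of the shut fingers; the grasp point (between the pads) lies 19 mm behind it; z points along the fingers, y is the line along which they close (so a half turn about z gives the same grasp; the last joint's range is limited). The gripper opens to 85 mm and grips with 20 to 120 N. Pads are 22 mm wide; open, the fingers measure 114 mm over their backs; the gripper's body (76 mm by 85 mm) begins 54 mm behind the grasp point. The pads swing forward as they close: fully open they stand 13 mm farther back than shut.
Start: joints at [66.079, 17.813, 0.802, 86.603, -0.252, 75.585, -1.558], TCP at [201.892, -511.623, 200.304] pointing down, gripper open.
Joint ranges: [-154.91, 154.91], [-16.99, 109.72], [-72.82, 74.43], [7.12, 147.25], [-82.49, 262.49], [11.32, 116.49], [-174.64, 174.64]. Speed limits (degrees/s): [159.86, 159.86, 180, 180, 180, 180, 180].

INTERFACE

Orientations are given as [roll, pitch, yaw] about the fixed x, y, z axes, in that order (R = Rz(yaw) Ry(pitch) Rx(roll)).
In Python, from workcell import manip, set_gripper, vision, job, finder gives the robot as it stands. Calls block until the motion is done:
- manip.move_to(position, orientation): joint-space move of the TCP to a pose.
- manip.line_to(position, max_speed=150, attitude=None): straight line of the TCP; attitude=None keeps the orientation; max_speed is the mean speed in mm/s.
- manip.move_j(angles): joint-space move.
- set_gripper(opening, force=None): finger opening in mm; force is the grip in N (None keeps the last); returns when the fingers have stopped.
- manip.hold(seconds).
- manip.solve_ik(position, orientation): joint angles nearest the present ones, or None.
- manip.observe(): the state.
- vision.grab_frame(name): name is "scene" or "top"; returns the picture (400x640x3 uint8, red, green, blue); there is no depth.
- vision.camera_model(name): a dict with "intrinsics" (3x3 intrinsics, pixels), "eye" and "attitude" of the camera in the world. Camera axes: x right, y down, z forward; pixel columns grow to the right and rows downward; lengths in mm; the calibration is good to about 2 mm. A picture is of the moment at which its call begins. camera_model takes no time and is no camera call.
A pose or a line that the arm cannot do raises manip.Unreachable and nothing moves.
- job.hand_in(): hands the job in; it is judged then, once.
Trained networks look in the newest picture that a camera, given by its name, has taken for a name from the list of things; names that differ only in an ending like _2 or _b are one class to them, and where a whole thing is asked for, a point or a joint stands for the part that bears it (a point fixed in the world has none). Each returns a list of dicts, best first, with "p" (0 to 1); they miss things now and then, are a little off and sometimes report something else, mostly with a low value. They report only what shows in the picture. A call takes as long as a camera call. They do not tell look-alikes from the thing itself.
- finder.cut_out(camera, query): "mask" (400x640 bool, what is visible of it) and "centre" ([column, row] in pixels, amid what is visible of it).
- finder.mark_of(camera, query): "centre" ([column, row] in pixels: a listed point, or the origin of a listed thing).
The state is a dict: "clock": time; "joints": joint angles; "joint_vel": joint speeds; "joint_efforts": joint torques, N m; "ee_pos": TCP position; "ee_rot": TCP orientation; "ft_force": force on the tool from outside, world axes, zero at the start; "moment": the same for the moment, N m; "gripper_width": finger opening in mm; "grip_force": force on a finger pad.
Only numpy, scipy, OpenCV 4.12 (cv2) and the standard library are available. Lean on these libraries where they do the work, as an engineer would, in place of code of your own. Each camera call takes 0.05 s, during which the arm holds its last target. There are 200 camera calls.

TASK

Someone left the spray turntable standing anywhere; it is turned by the black handle on its dust cover. Turn it until the one empty hanging bar clicks in at the loading pointer on the front of the base, then hang the taller of the two loose U-shaped pipe saddles over that bar, legs down, and let go. Then turn the rack half round, on past the click in between to the second click, so that this saddle hangs in front of the overspray screen; leave the shorter saddle and everything else on the bench where it is.

Things in the scene. Friction and masses are not known exactly. Their poses are not given: they have to be found in the camera images.
- turntable: fixed base of the spray turntable: grey round plate 208 mm across, up to 21 mm high. Origin on the vertical turning axis at bench level. -x of the base is the loading side (steel pointer at the plate's edge, out to 131 mm from the axis), +x the spray side. On its +y side a plunger housing reaches 136 mm from the axis, 36 mm high. Its place varies, its yaw by 0.25 rad either way
- rack (a joint): angle of the rack, rad, anticlockwise positive; 0 or 6.283 = empty bar at the loading pointer, -3.142, 3.142 or 9.425 = facing the screen. Starts at 0.8 to 5.45; turns either way to stops at -12.6 and 12.6. Clicks each 90 degrees: a sprung nose drops between two pins, pulls in from 0.08 rad either side, centres the rack once let go. Passing one takes about 7 N at the handle, else 1 N
- free_bar (a point): on the middle line of the empty bar, 115 mm from the turning axis, 125 mm high; turns with the rack: x along the bar and in to the column, z up. Four level radial bars of flat steel, 28 mm wide, 8 mm thick, from a 48 mm collar (106 to 144 mm high) out to a turned-up end 148 mm from the axis, 8 mm above the bar's top. The other three carry fixed saddles like the tall one
- cover (a point): centre of the round grey dust cover's top, 277 mm above the bench, on the turning axis (a nut stands 14 mm higher). 216 mm diameter, underside 264 mm high at the rim. It covers all but the outer ends of the bars: over a bar an upright hand hits its rim, so reach in from outside with the tool leaning outwards 25 to 45 degrees. Axes of the rack
- load_station (a point): fixed point where free_bar stands when the empty bar is clicked in at the loading pointer (115 mm to -x of the turning axis, 125 mm high; axes of the base)
- spray_station (a point): fixed point where free_bar stands when that bar is clicked in facing the screen (115 mm to +x of the turning axis, 125 mm high; axes of the base). Behind it stands the sheet screen, fixed to the base, 193 mm to +x of the axis, 242 mm wide across y, top edge 229 mm above the bench; its two wings end 150 mm to +x and 182 mm to either side of the axis
- knob (a point): middle of the black upright revolving handle on the cover: 27 mm thick, 39 mm high (277 to 316 mm above the bench, this point at 297), 80 mm from the turning axis, a quarter turn clockwise (from above) from the empty bar. It spins freely on its pin, so the fingers may keep their heading as it goes round; its own axes mean nothing
- tall_bracket: taller loose pipe saddle, plain steel: U of flat bar 30 mm wide, 5 mm thick, arch up, on two turned-out ears; 85 mm high, 56 mm wide over the legs (46 inside), 94 mm over the ears (5 mm high). Legs straight up to 57 mm. Origin at its foot between the legs; z up, y from leg to leg, x along the strap's width. 0.18 to 0.37 kg. Can be gripped over both legs, 56 mm, tool leaning along its x
- tall_crown (a point): underside of the tall saddle's arch at its middle, 80 mm above its feet; when hung it lies about 9 mm above free_bar. Axes of the saddle
- short_bracket: the shorter loose saddle, same strap and width, 55 mm high; stays where it stands. The two swap places between left and right of the turntable. Origin and axes as for the tall one
- spray_can: spray can, 65 mm across, 203 mm tall, standing left of the screen; origin under its middle
- tape_rule: tape measure, 39 x 94 x 62 mm high, origin under its middle; y along its length
- tube_piece: square tube offcut, 40 x 110 x 40 mm lying along its y, origin under its middle
- angle_piece: angle iron offcut, 40 x 140 x 40 mm along its y, origin under its middle
- long_wrench: combination wrench, 253 mm long along its y, 40 mm wide, 8 mm high, origin under its middle
- disc_stack: stack of cutting discs, 115 mm across, 12 mm high, origin under its middle
Things that resemble listed ones, but are neither listed nor needed, are in the scene too. Leave any pink or purple look-alike of the tall_bracket alone.

How it is judged:
By the outcome, as a careful person would: the job done as asked, in the order asked, and still so for the second after the job is handed in, with the robot touching nothing.
It also fails if it takes over 72 s, if anything falls off the work surface, if the arm or the gripper's body presses on something with over 40 N, if the wrist force passes 120 N, or if a joint passes its speed limit or range.

## Working session

There is one attempt and no reset: what is moved stays moved. The work goes in short steps, each a Python script; the robot and the scene stay as the last script left them, time stands still between calls to the robot, and variables do not carry over. Pictures are saved under pics/ and viewed, at most 10 in all, crops included, and the job is handed in when it is done.

```bash
ls; mkdir -p pics; python3 - <<'E'
from workcell import manip, set_gripper, vision, job, finder
import cv2, numpy as np
for c in ("scene","top"):
    im=vision.grab_frame(c); cv2.imwrite(f"pics/{c}0.png",im[:,:,::-1]); m=vision.camera_model(c); print(c,m)
    for q in ("turntable","cover","knob","free_bar","tall_bracket","tall_crown","short_bracket","load_station","spray_station"):
        for r in finder.mark_of(c,q)[:4]: print(c,q,np.round(r["centre"],1),round(r["p"],2))
print(manip.observe())
E
```

```text
pics
scene {'intrinsics': array([[362.64366918,   0.        , 318.84070747],
       [  0.        , 362.64366918, 198.14208549],
       [  0.        ,   0.        ,   1.        ]]), 'eye': array([-206.41708383,  616.22868981,  663.52038295]), 'attitude': array([-116.4955088 ,   -1.35543713, -128.02513257])}
scene turntable [281.6 252.7] 0.71
scene cover [279.1 168.6] 0.87
scene cover [388.  230.4] 0.34
scene cover [372.2 268.7] 0.2
scene cover [207.9 267.7] 0.19
scene knob [289.6 174.5] 0.65
scene free_bar [319.8 210.1] 0.94
scene free_bar [387.3 229.3] 0.59
scene free_bar [208.5 265.9] 0.18
scene tall_bracket [362. 245.] 0.92
scene tall_bracket [256.2 300.7] 0.89
scene tall_bracket [197.6 319.1] 0.73
scene tall_crown [249.4 275.4] 0.88
scene tall_crown [360.7 225.1] 0.71
scene tall_crown [437.1 229.4] 0.7
scene tall_crown [193.8 297.2] 0.67
scene short_bracket [388.6 230.1] 0.49
scene short_bracket [264.7 201.1] 0.23
scene load_station [302.  232.1] 0.71
scene spray_station [263.6 201.8] 0.88
top {'intrinsics': array([[363.32059669,   0.        , 316.84362947],
       [  0.        , 
[... 817 characters left out ...]
': 1.0, 'joints': array([66.08003957, 17.81450493,  0.80320879, 86.60234151, -0.25232494,
       75.58374302, -1.55918593]), 'joint_vel': array([ 0.0660473 ,  0.03062022,  0.06388688, -0.01117983,  0.04194611,
        0.05484851, -0.01997679]), 'joint_efforts': array([-1.15424204e-06, -3.79813635e+01,  1.45456027e-01, -2.30867010e+01,
        1.21611427e-02,  1.70087795e-03,  1.50356681e-05]), 'ee_pos': array([ 201.87975285, -511.63512006,  200.29353009]), 'ee_rot': array([1.79998778e+02, 1.30956894e-03, 2.15332580e+01]), 'ft_force': array([ 0.16853093, -0.26719571, -0.01727906]), 'moment': array([-0.03139186, -0.00098167,  0.0176093 ]), 'grip_force': 0.0, 'gripper_width': 85.35243718674174}
```

View images.

```bash
python3 - <<'E'
import cv2
a=cv2.imread("pics/scene0.png");b=cv2.imread("pics/top0.png")
cv2.imwrite("pics/s1.png",cv2.resize(a[130:370,130:480],None,fx=2.25,fy=2.25,interpolation=cv2.INTER_CUBIC))
cv2.imwrite("pics/t1.png",cv2.resize(b[110:290,170:430],None,fx=3,fy=3,interpolation=cv2.INTER_CUBIC))
E
```

```text
(no output)
```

View pics/s1.png

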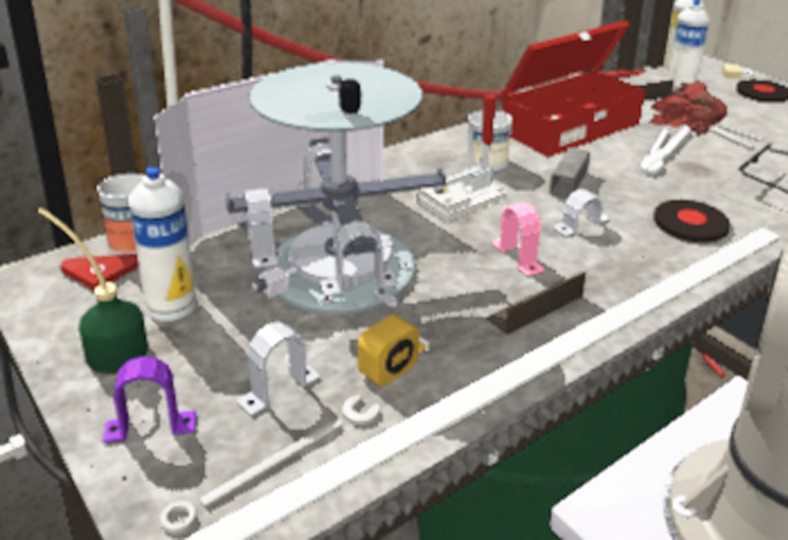

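View pics/t1.png

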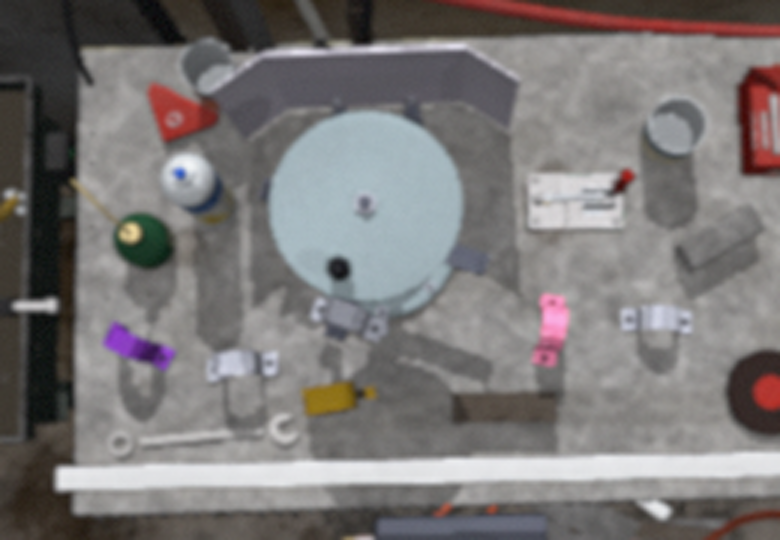

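```bash
cat > h.py <<'E'
from workcell import manip, set_gripper, vision, job, finder
import cv2, numpy as np
from scipy.spatial.transform import Rotation as Ro
def cam(c):
    m=vision.camera_model(c); return m["intrinsics"],m["eye"],Ro.from_euler("xyz",m["attitude"],degrees=True).as_matrix()
def ray(c,px):
    K,e,R=cam(c); d=R@np.linalg.solve(K,[px[0],px[1],1]); return e,d/np.linalg.norm(d)
def atz(c,px,z):
    e,d=ray(c,px); return e+d*(z-e[2])/d[2]
def tri(p1,p2):
    A=np.zeros((3,3));b=np.zeros(3);rs=[ray("scene",p1),ray("top",p2)]
    for e,d in rs:
        P=np.eye(3)-np.outer(d,d);A+=P;b+=P@e
    X=np.linalg.solve(A,b); return X,[np.linalg.norm((np.eye(3)-np.outer(d,d))@(X-e)) for e,d in rs]
def proj(c,X):
    K,e,R=cam(c); p=K@(R.T@(np.asarray(X)-e)); return p[:2]/p[2]
E
python3 - <<'E'
from h import *
np.set_printoptions(precision=1,suppress=True)
for n,s,t in [("cover",(279.1,168.6),(291,179.3)),("bar",(319.8,210.1),(323.3,193.5)),("crown",(249.4,275.4),(246.9,231.5)),("foot",(256.2,300.7),(253,230.1)),("load",(302,232.1),(294.7,212.9)),("spray",(263.6,201.8),(291.8,157.3)),("base",(281.6,252.7),(295.7,190)),("tip",(325,211),(329,197))]:
    print(n,*tri(s,t))
t2=lambda x,y:(170+x/3,110+y/3)
s2=lambda x,y:(130+x/2.25,130+y/2.25)
print("knobtop",atz("top",t2(338,268),314), atz("scene",s2(350,95),297))
vision.grab_frame("top")
m=finder.cut_out("top","cover")[0]; print(m["p"],m["centre"],m["mask"].sum())
c=max(cv2.findContours(m["mask"].astype(np.uint8),0,2)[0],key=cv2.contourArea)
print(cv2.boundingRect(c)); hull=cv2.convexHull(c)[:,0]
P=np.array([atz("top",p,275)[:2] for p in hull]); print(cv2.minEnclosingCircle(P.astype(np.float32)),cv2.fitEllipse(P.astype(np.float32)))
print("eye wings",atz("top",t2(245,137),0),atz("top",t2(517,97),229),atz("top",t2(268,53),229),atz("top",t2(466,47),229))
# saddle: refined axes from ears (z=5) in the top view and masks
for q in ("tall_bracket","short_bracket"):
  for r in finder.cut_out("top",q)[:4]:
    print(q,round(r["p"],2),r["centre"],r["mask"].sum())
E
```

```text
cover [609.  106.6 277.3] [np.float64(2.6005210807364603), np.float64(2.600521080736466)]
bar [576.1  -8.6 123.4] [np.float64(5.6710026238519555), np.float64(5.671002623852051)]
crown [451.  294.3  88.6] [np.float64(6.582827468642216), np.float64(6.582827468642093)]
foot [457.7 283.   -2.9] [np.float64(1.3519847173589303), np.float64(1.3519847173589408)]
load [509.4 103.  116.2] [np.float64(1.7783783026142643), np.float64(1.778378302614322)]
spray [718.5 107.8 127.6] [np.float64(3.66322110867724), np.float64(3.663221108677273)]
base [617.3 105.5 -14.8] [np.float64(1.638798031896009), np.float64(1.6387980318960131)]
tip [565.8 -26.6 118.4] [np.float64(1.5804979165476343), np.float64(1.5804979165477666)]
knobtop [535.9 129.7 314. ] [538.7 133.7 297. ]
0.67 [336.3, 243.4] 343
(320, 241, 35, 10)
((384.64813232421875, -41.45029067993164), 56.47397232055664) ((385.31036376953125, -41.898677825927734), (61.877357482910156, 116.66301727294922), 177.04833984375)
eye wings [764.8 285.6   0. ] [743.7 -74.4 229. ] [805.  216.6 229. ] [805.8 -16.6 229. ]
tall_bracket 0.77 [216.0, 224.6] 168
tall_bracket 0.74 [249.7, 232.1] 161
tall_bracket 0.69 [352.4, 217.7] 192
tall_bracket 0.41 [411.8, 189.0] 249
short_bracket 0.51 [288.5, 180.5] 3618
short_bracket 0.21 [250.5, 229.7] 149
```

```bash
python3 - <<'E'
import cv2,numpy as np
a=cv2.imread("pics/scene0.png");b=cv2.imread("pics/top0.png")
x=cv2.resize(a[260:325,225:290],(520,520),interpolation=cv2.INTER_CUBIC)
y=cv2.resize(b[215:245,232:268],(280,233),interpolation=cv2.INTER_CUBIC)
o=np.zeros((520,800,3),np.uint8);o[:,:520]=x;o[:233,520:]=y
cv2.imwrite("pics/c1.png",o)
E
```

```text
(no output)
```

View pics/c1.png

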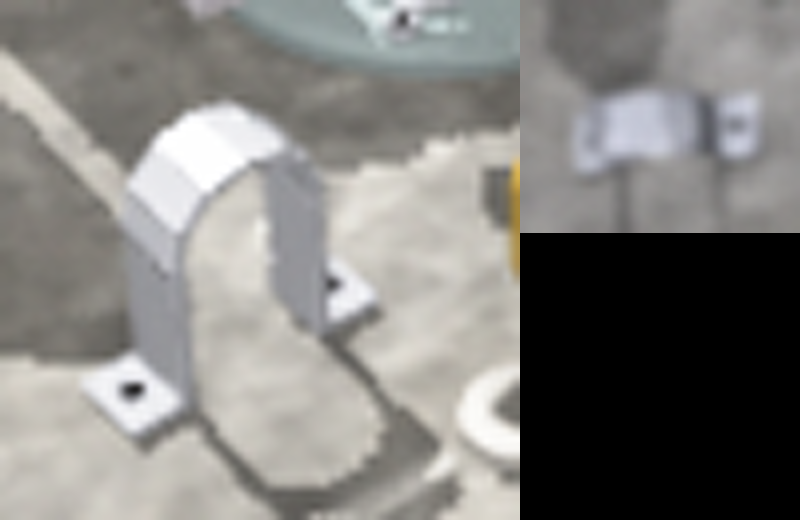

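```bash
python3 - <<'E'
from h import *
np.set_printoptions(precision=1,suppress=True)
t2=lambda x,y:(170+x/3,110+y/3)
s2=lambda x,y:(130+x/2.25,130+y/2.25)
print("axis top cover",atz("top",t2(366,207.5),277),"nut",atz("top",t2(366,206),290),"scene cover", atz("scene",s2(336,96),277))
print("knob",atz("top",t2(338,266),316),atz("top",t2(338,268),316), tri(s2(350,82),t2(338,267)))
for k,s,t in [("R",(266.9,295.4),(260,230.7)),("L",(241.5,308.75),(241.3,232))]:
    print(k,atz("scene",s,5),atz("top",t,5))
vision.grab_frame("scene");vision.grab_frame("top")
C=np.array([609,106.])
for yaw in (-6,0,6):
    a=np.radians(yaw);R=np.array([[np.cos(a),-np.sin(a)],[np.sin(a),np.cos(a)]])
    P=lambda x,y,z:np.r_[C+R@[x,y],z]
    print(yaw,"plunger",(proj("scene",P(0,136,20))-130)*2.25,"wings top",[(proj("top",P(150,s*182,229))-[170,110])*3 for s in(1,-1)],"edge",[(proj("top",P(193,s*121,229))-[170,110])*3 for s in(1,-1)])
I=None
for phi in (161,140,110,90):
    p=[*(C+80*np.array([np.cos(np.radians(phi)),np.sin(np.radians(phi))])),285]
    print(phi,manip.solve_ik(p,[180,0,phi]))
for phi in (90,135,180,225,270):
    p=[*(C+80*np.array([np.cos(np.radians(phi)),np.sin(np.radians(phi))])),285]
    print(phi,manip.solve_ik(p,[180,0,180+(phi-180)*.67]))
E
```

```text
axis top cover [607.9 101.2 277. ] nut [607.  100.2 290. ] scene cover [586.4 123.3 277. ]
knob [537.7 129.5 316. ] [535.6 129.5 316. ] (array([538.3, 131.4, 312.5]), [np.float64(1.9339106807072448), np.float64(1.9339106807073307)])
R [451.7 255.5   5. ] [453.3 252.3   5. ]
L [447.3 331.6   5. ] [450.1 327.6   5. ]
-6 plunger [249.9 287.2] wings top [array([221.5,  77.1]), array([531. , 100.4])] edge [array([276.8,  45.7]), array([481.7,  61. ])]
0 plunger [254.5 292.6] wings top [array([207.3,  92.5]), array([517.9,  84.3])] edge [array([259.1,  55.7]), array([464.8,  50.2])]
6 plunger [260.1 297.7] wings top [array([194.7, 109.4]), array([503.1,  69.6])] edge [array([242.6,  67.4]), array([446.8,  41.2])]
161 [ 21.3  24.3 -55.3  75.5  19.8  90.1  39.5]
140 [ 17.8  27.7 -56.9  72.1  22.9  91.8  14.8]
110 [ 13.5  34.2 -60.1  64.9  29.3  95.6 -18.6]
90 [  9.4  36.5 -56.3  59.4  29.9  97.1 -36.8]
90 [  9.6  36.8 -56.9  59.4  30.4  97.3  -7.3]
135 [ 16.9  28.6 -57.2  71.1  23.8  92.3  24. ]
180 [ 23.   21.8 -51.8  77.2  17.   89.   62.9]
225 [ 32.5  27.3 -61.7  74.6  23.8  91.5  94.6]
270 [ 28.9  34.9 -61.8  64.8  30.4  96.  125.9]
```

```bash
cat >> h.py <<'E'
AX=np.array([608.,102.])
def kp(phi,z,r=80): a=np.radians(phi); return [AX[0]+r*np.cos(a),AX[1]+r*np.sin(a),z]
def turn(f0,f1,z,yaw,step=8,speed=60):
    n=int(np.ceil(abs(f1-f0)/step)); log=[]
    for f in np.linspace(f0,f1,n+1)[1:]:
        manip.line_to(kp(f,z),max_speed=speed,attitude=[180,0,yaw(f)])
        o=manip.observe(); F=o["ft_force"]; a=np.radians(f)
        log.append((round(f,1),round(float(-F[0]*np.sin(a)+F[1]*np.cos(a)),1),round(float(F[0]*np.cos(a)+F[1]*np.sin(a)),1),round(float(F[2]),1)))
    return log
def snap(name,c,box,f):
    im=vision.grab_frame(c)[:,:,::-1]; x0,y0,x1,y1=box
    cv2.imwrite(f"pics/{name}.png",cv2.resize(im[y0:y1,x0:x1],None,fx=f,fy=f,interpolation=cv2.INTER_CUBIC))
E
python3 - <<'E'
from h import *
manip.line_to([250,-450,380],max_speed=250)
p=[536,131,380]
manip.move_to(p,[180,0,158])
set_gripper(70)
manip.line_to([536,131,290],max_speed=120)
o=manip.observe();print(o["clock"],o["joints"],o["ft_force"])
snap("g1","scene",(220,110,360,215),5.6)
E
```

```text
5.75 [ 19.62447928  23.66536919 -52.55788672  74.47065323  18.59295757
  90.48690326  37.71254708] [0.05136556 0.28540232 0.09449748]
```

View pics/g1.png

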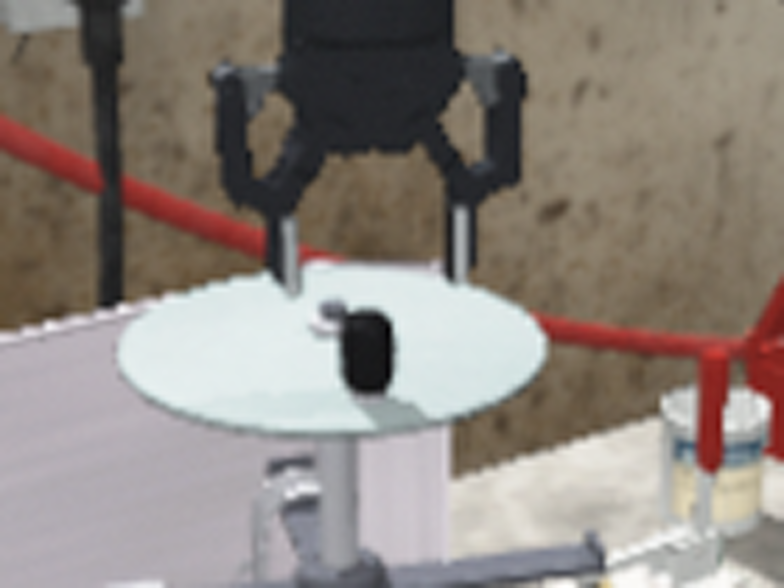

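```bash
python3 - <<'E'
from h import *
o=manip.observe();print(o["ee_pos"],o["ee_rot"],o["gripper_width"])
for z in (277,290,297,303,316): print(z,proj("scene",[536,131,z]))
print(atz("scene",(287,161.8),303),tri((285.7,172.5),(282.7,199.3)))
E
```

```text
[536.531534   131.42711715 291.04481044] [1.79917979e+02 8.11903719e-02 1.58004642e+02] 69.97407666266598
277 [287.10868265 179.29541911]
290 [287.03293725 174.77233239]
297 [286.99176975 172.31404205]
303 [286.95626817 170.19408838]
316 [286.8786584  165.55967194]
[587.31553125  96.85287299 303.        ] (array([539.02889414, 132.04849219, 295.53935418]), [np.float64(0.8769953455120852), np.float64(0.8769953455121682)])
```

```bash
python3 - <<'E'
from h import *
snap("g2","scene",(220,110,360,215),5.6)
E
```

```text
(no output)
```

View pics/g2.png

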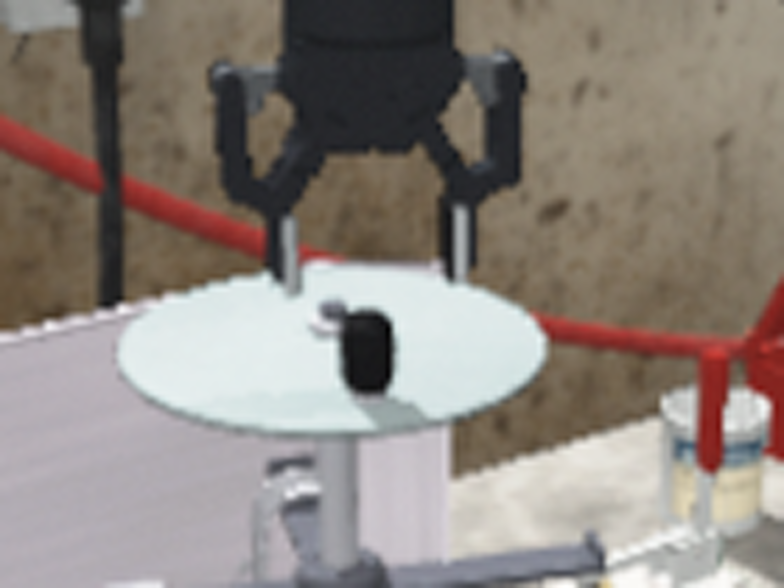

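```bash
python3 - <<'E'
from h import *
snap("g3","top",(210,120,370,240),5)
for z in (290,303,320,400): print(z,(proj("top",[536,131,z])-[210,120])*5)
E
```

```text
290 [364.90333732 401.38823965]
303 [362.95506193 398.76542966]
320 [360.3418741  395.24750032]
400 [346.94807632 377.21648335]
```

View pics/g3.png

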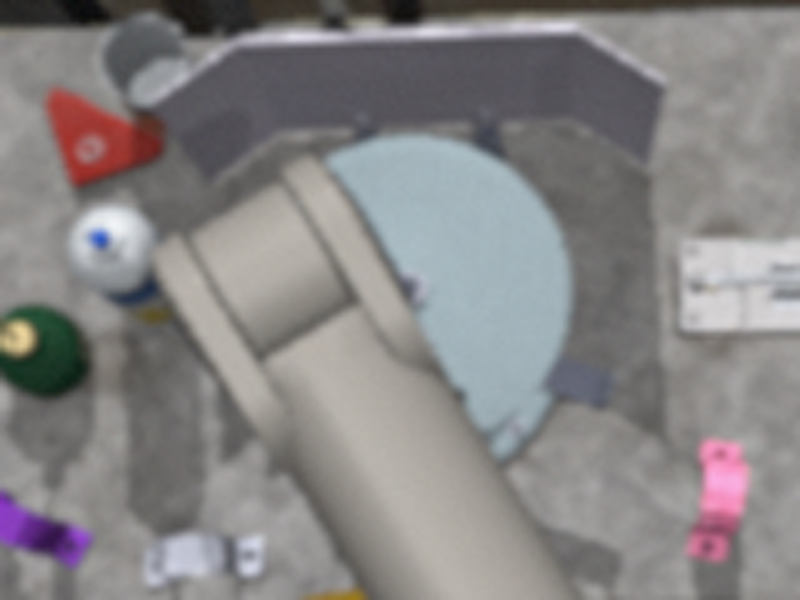

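```bash
python3 - <<'E'
from h import *
for z in (400,450,500,550,600): print(z,atz("top",(264,173),z), (proj("top",[536,131,z])-[210,120])*5,(proj("top",[590,95,z])-[210,120])*5)
vision.grab_frame("scene")
for q in ("knob","cover"):
  for r in finder.cut_out("scene",q)[:1]+finder.mark_of("scene",q)[:1]: print(q,r["centre"],r["p"])
E
```

```text
400 [605.14171821 176.19638609 400.        ] [346.94807632 377.21648335] [405.93624191 286.25673111]
450 [594.49873006 168.83589994 450.        ] [337.52846604 364.53560256] [399.40074948 269.30418105]
500 [583.85574191 161.47541378 500.        ] [327.15537741 350.57112883] [392.20820247 250.6472834 ]
550 [573.21275376 154.11492762 550.        ] [315.67632234 335.11777945] [384.25426951 230.01541088]
600 [562.56976561 146.75444147 600.        ] [302.90446551 317.92403267] [375.41129626 207.0774382 ]
knob [286.6, 172.3] 0.65
cover [275.8, 207.1] 0.94
cover [278.6, 168.4] 0.87
```

```bash
python3 - <<'E'
from h import *
set_gripper(0,force=20)
o=manip.observe();print(o["clock"],o["gripper_width"],o["grip_force"],o["ft_force"],o["ee_pos"])
snap("g4","scene",(220,110,360,215),5.6)
E
```

```text
6.8167 0.008025999993507772 0.0 [-0.18117195  0.71334209  0.11367175] [535.99787316 131.01632498 290.00532543]
```

View pics/g4.png

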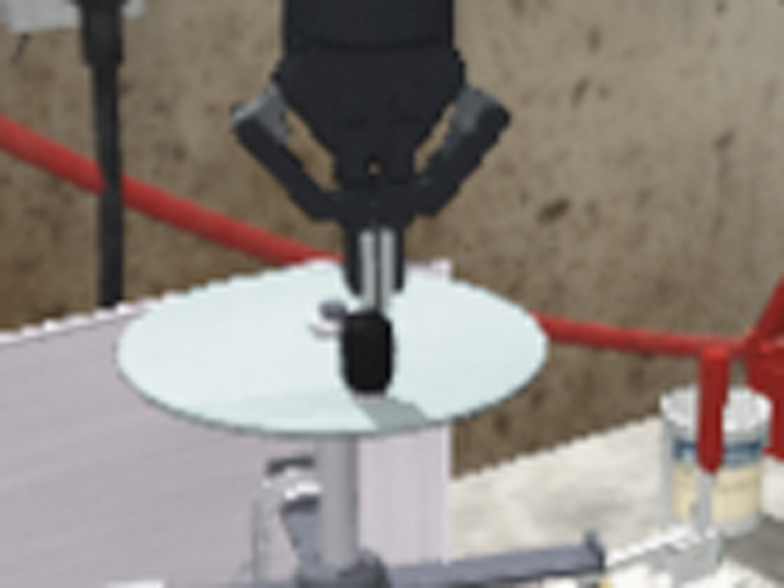

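```bash
python3 - <<'E'
from h import *
manip.line_to([536,131,420],max_speed=200)
for pit in (40,-40):
    # tool z = dir: want tip toward robot (-x), down
    R=Ro.from_euler("y",pit,degrees=True)*Ro.from_euler("xyz",[180,0,158],degrees=True)
    print(pit,R.as_matrix()[:,2])
R=Ro.from_euler("y",40,degrees=True)*Ro.from_euler("xyz",[180,0,158],degrees=True)
e=R.as_euler("xyz",degrees=True)
P=[480,60,400]
manip.move_to(P,e)
A={c:vision.grab_frame(c) for c in("scene","top")}
set_gripper(40)
B={c:vision.grab_frame(c) for c in("scene","top")}
o=manip.observe();print(o["clock"],o["ee_pos"],o["ee_rot"],e)
ims=[]
for c in ("scene","top"):
    q=proj(c,P);print(c,q);x,y=np.round(q).astype(int)
    for I in (A,B):
        w=I[c][y-50:y+50,x-50:x+50,::-1].copy(); w=cv2.resize(w,(400,300) if 0 else (300,300),interpolation=cv2.INTER_CUBIC); cv2.drawMarker(w,(150,150),(0,0,255),0,12); ims.append(w)
cv2.imwrite("pics/t.png",np.vstack([np.hstack(ims[:2]),np.hstack(ims[2:])]))
E
```

```text
40 [-6.42787610e-01  1.38777878e-16 -7.66044443e-01]
-40 [ 6.42787610e-01  1.11022302e-16 -7.66044443e-01]Traceback (most recent call last):
  File "<stdin>", line 10, in <module>
workcell.Unreachable: the arm cannot take that pose within its joint ranges
```

```bash
cat > m.py <<'E'
from h import *
R=Ro.from_euler("y",-40,degrees=True)*Ro.from_euler("xyz",[180,0,90],degrees=True)
e=R.as_euler("xyz",degrees=True)
P=[560,60,400]
manip.move_to(P,e)
A={c:vision.grab_frame(c) for c in("scene","top")}
set_gripper(40)
B={c:vision.grab_frame(c) for c in("scene","top")}
o=manip.observe();print(o["clock"],o["ee_pos"],o["ee_rot"],e)
ims=[]
for c in ("scene","top"):
    q=proj(c,P);print(c,q);x,y=np.round(q).astype(int)
    for I in (A,B):
        w=I[c][y-50:y+50,x-50:x+50,::-1].copy(); w=cv2.resize(w,(300,300),interpolation=cv2.INTER_CUBIC); cv2.drawMarker(w,(150,150),(0,0,255),0,12); ims.append(w)
cv2.imwrite("pics/t.png",np.vstack([np.hstack(ims[:2]),np.hstack(ims[2:])]))
E
python3 m.py
```

```text
9.3 [560.02419129  59.97647164 400.03627355] [1.39999310e+02 4.75317858e-05 8.99983632e+01] [140.   0.  90.]
scene [303.72853387 127.75074035]
top [303.10514424 186.84082974]
```

View pics/t.png

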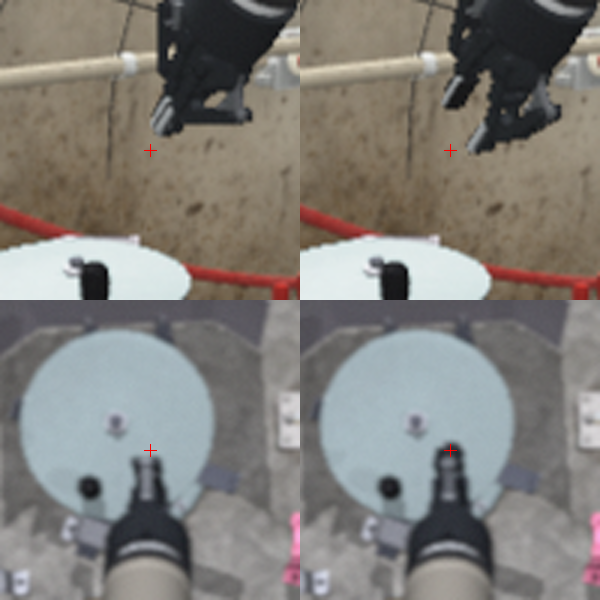

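```bash
python3 - <<'E'
from h import *
print(tri((306.3,122.3),(302.3,189.3)), manip.observe()["gripper_width"])
for n,s,t in [("knob",(284.5,170.5),(282.7,199.3)),("nut",(279.2,166),(291.8,178.8))]: print(n,tri(s,t))
E
```

```text
(array([549.11725985,  61.00408617, 417.38627222]), [np.float64(1.0754501787173092), np.float64(1.0754501787172268)]) 39.94071557311736
knob (array([539.46370297, 133.10488963, 300.98688758]), [np.float64(2.8242069771207396), np.float64(2.8242069771208977)])
nut (array([609.94594429, 104.25564994, 284.21720618]), [np.float64(3.6367138463401787), np.float64(3.636713846340229)])
```

```bash
python3 - <<'E'
from h import *
set_gripper(0)
manip.move_to([545,95,300],[180,0,158])
z=262
manip.line_to([545,95,z],max_speed=80)
f0=manip.observe()["ft_force"]
while z>240:
    o=manip.observe()
    if abs(o["ft_force"][2]-f0[2])>2: break
    z-=1.5; manip.line_to([545,95,z],max_speed=20)
print(z,o["clock"],o["ee_pos"],f0,o["ft_force"])
manip.line_to([545,95,z+25],max_speed=80)
E
```

```text
242.5 14.9333 [545.13029747  95.04190704 243.6106145 ] [-0.34234273  0.15847716 -0.83120526] [-1.56037943 -1.17070481  4.76691117]
```

```bash
python3 - <<'E'
from h import *
P=np.array([560,60,400]);tz=np.array([.643,0,-.766])
for t in (0,20,26,33): print(t,proj("scene",P-t*tz),proj("top",P-t*tz), "vertical-tip z244+t", )
for w in (20,33): print("w",w,proj("scene",P+[0,0,w]),proj("top",P+[0,0,w]))
o=manip.observe();print(o["clock"],o["joints"])
E
```

```text
0 [303.72853387 127.75074035] [303.10514424 186.84082974] vertical-tip z244+t
20 [306.64354918 123.12758742] [302.97932292 190.29280679] vertical-tip z244+t
26 [307.53710857 121.71042103] [302.94079895 191.34973292] vertical-tip z244+t
33 [308.59101903 120.03894121] [302.89538881 192.59558486] vertical-tip z244+t
w 20 [303.7670194  120.30001096] [302.81767724 185.69688904]
w 33 [303.79242278 115.38196127] [302.62499473 184.93013193]
15.4 [-31.61380936  17.64340235  27.23631261  79.42583537  -8.00197323
  84.82831971  63.23678144]
```

```bash
cat > tip.py <<'E'
from h import *
bg={c:cv2.imread(f"pics/{c}0.png")[:,:,::-1].astype(int) for c in("scene","top")}
def tipinfo(P,e,tag):
    manip.move_to(P,e); manip.hold(.2)
    o=manip.observe();T=Ro.from_euler("xyz",o["ee_rot"],degrees=True).as_matrix()[:,2]
    print(tag,o["clock"],np.round(o["ee_pos"],1),np.round(T,2))
    for c in ("scene","top"):
        m=(abs(vision.grab_frame(c).astype(int)-bg[c]).sum(2)>70).astype(np.uint8)
        m=cv2.morphologyEx(m,cv2.MORPH_OPEN,np.ones((2,2),np.uint8))
        q=proj(c,o["ee_pos"]); d=proj(c,o["ee_pos"]+T*5)-q; d/=np.linalg.norm(d)
        ys,xs=np.nonzero(m); s=(np.c_[xs,ys]-q)@d; l=(np.c_[xs,ys]-q)@np.array([-d[1],d[0]])
        k=(abs(l)<3.5)&(s<12)&(s>-40); smax=s[k].max()
        tt=np.arange(-10,60); ss=[(proj(c,o["ee_pos"]-T*t)-q)@d for t in tt]
        print(" ",c,"tip px along",round(smax,1),"-> t",np.interp(-smax-.5,-np.array(ss),tt), "lateral", round(l[k&(s>smax-4)].mean(),1))
E
python3 - <<'E'
from tip import *
tipinfo([545,60,350],[180,0,158],"V1")
tipinfo([545,60,420],[180,0,90],"V2")
lean=lambda a,y:(Ro.from_euler("y",-a,degrees=True)*Ro.from_euler("xyz",[180,0,y],degrees=True)).as_euler("xyz",degrees=True)
for a in (35,):
  for y in (0,180):
    q=manip.solve_ik([500,102,300],lean(a,y)); print(a,y,q)
    if q is not None: tipinfo([500,102,330],lean(a,y),f"T{a},{y}"); break
E
```

```text
V1 16.05 [544.1  61.  348. ] [-0. -0. -1.]
  scene tip px along -11.1 -> t 29.42532080693392 lateral 1.5
  top tip px along 6.3 -> t -10.0 lateral -3.1
V2 17.4 [544.8  60.  419.6] [-0.  0. -1.]
  scene tip px along -10.7 -> t 26.495273778648105 lateral -1.3
  top tip px along 11.8 -> t -10.0 lateral -0.1
35 0 [ -35.5454011   -15.15770295    9.01228386  116.33218657   22.92129477
   48.63950542 -126.82669191]
T35,0 19.625 [500.3 101.9 330.1] [ 0.57 -0.   -0.82]
  scene tip px along -6.2 -> t 20.724956416593578 lateral 0.3
  top tip px along -3.4 -> t 18.431512092926273 lateral 1.6
```

```bash
sed -i 's/^AX=.*/AX=np.array([610.,103.]); TO=33/' h.py; python3 - <<'E'
from h import *
f=lambda x,y:(210+x/5,120+y/5)
a,b,c,d=[atz("top",f(*p),229)[:2] for p in((240,38),(580,28),(662,88),(148,105))]
print(a,b,c,d)
for u,v in ((a,b),(d,c)):
    w=u-v; print(np.linalg.norm(w),np.degrees(np.arctan2(-w[0],w[1])),(u+v)/2)
set_gripper(60)
manip.move_to(kp(158,295,78),[180,0,158])
manip.line_to(kp(158,282-TO,78),max_speed=100)
set_gripper(0,force=20); o=manip.observe(); print(o["clock"],o["gripper_width"],o["grip_force"],o["ft_force"])
E
```

```text
[805.35683611 221.26127602] [806.02480875 -18.92654297] [760.78406201 -75.25876554] [758.4041591  286.24706265]
240.18874781467107 0.15934161177108955 [805.69082243 101.16736652]
361.51366191796217 0.37719010837716666 [759.59411055 105.49414856]
24.1917 25.56271340924118 19.722108766436577 [0.26527093 0.61719253 3.45507706]
```

```bash
python3 - <<'E'
from h import *
set_gripper(30)
z=282-TO
L=turn(158,98,z,lambda f:f,step=10,speed=90)
L+=turn(98,89,z,lambda f:f,step=1.8,speed=40)
print(L); print(manip.observe()["clock"])
E
```

```text
[(np.float64(148.0), 0.8, -0.1, 1.2), (np.float64(138.0), -0.0, 0.5, 0.4), (np.float64(128.0), 0.1, -0.3, 0.8), (np.float64(118.0), 0.3, 0.3, -0.4), (np.float64(108.0), -0.2, 0.4, 0.6), (np.float64(98.0), -0.3, 0.7, -0.5), (np.float64(96.2), 4.6, 0.2, 2.0), (np.float64(94.4), 5.7, 0.8, 2.1), (np.float64(92.6), 2.0, 0.5, 0.9), (np.float64(90.8), 0.3, -0.3, -0.2), (np.float64(89.0), 1.0, 0.1, 0.4)]
27.6167
```

```bash
cat >> h.py <<'E'
def ori(yaw,a,flip=0):
    return (Ro.from_euler("z",yaw,degrees=True)*Ro.from_euler("y",-a,degrees=True)*Ro.from_euler("xyz",[180,0,180*flip],degrees=True)).as_euler("xyz",degrees=True)
def pad(p,yaw,a,t=57):   # TCP command that puts the pads (56 mm open) at p
    T=Ro.from_euler("xyz",ori(yaw,a),degrees=True).as_matrix()[:,2]; return list(np.asarray(p,float)+t*T)
E
python3 - <<'E'
from h import *
np.set_printoptions(precision=1,suppress=True)
set_gripper(60); manip.line_to(kp(89,305),max_speed=200)
set_gripper(78)
S=np.array([450.6,291.8,50]);H=np.array([495,102.5,104])
for fl in (0,1):
  for a in (30,):
    print(fl,[manip.solve_ik(pad(p,y,a),ori(y,a,fl)) for p,y in((S,2.9),(S+[0,0,90],2.9),(H+[-110,0,30],.3),(H+[0,0,30],.3),(H,.3))])
manip.move_to([480,200,350],[180,0,90])
im=vision.grab_frame("top");vision.grab_frame("scene")
for q in ("knob","free_bar","tall_crown","tall_bracket"):
    print(q,[(np.array(r["centre"]),round(r["p"],2)) for r in finder.mark_of("top",q)[:3]],[(np.array(r["centre"]),round(r["p"],2)) for r in finder.mark_of("scene",q)[:3]])
cv2.imwrite("pics/v1.png",im[:,:,::-1]);print(manip.observe()["clock"])
for p in (kp(90.3,316),kp(90.3,277)): print(proj("top",p),proj("scene",p))
E
```

```text
0 [array([-98.2,  37.2,  65.9, 127.3, -54. ,  17.3, -82.3]), array([-102.6,   19.8,   66.2,  123. ,    0.4,   24.5, -129.1]), array([ -24.7,   -7.4,   -4.2,  141.6,   36.3,   23. , -149.6]), array([ -82.6,    9.5,   68.9,  131. ,   -3.2,   16.5, -103.1]), array([-80.6,  18.4,  70.9, 132.9, -42.7,  14.7, -65.9])]
1 [array([-66.5,  21.8,  22.4, 126.4,  48.3,  16.5,   1.1]), array([-104. ,   21. ,   68.4,  123. ,   -3.2,   24.5,   54.3]), array([-65.6, -10.7,  33. , 142.7,  48.8,  28.4,  18.4]), array([-81.3,   9. ,  67.3, 131. ,  -0.9,  16.5,  74.7]), array([-11.2,   9.1,  -9.7, 131. ,  45.3,  16.2,  28.7])]
knob [(array([269.2, 177.5]), 0.44)] [(array([380.7, 212.2]), 0.58), (array([255.9, 170. ]), 0.46)]
free_bar [(array([297.5, 215.3]), 0.84)] [(array([305.4, 232. ]), 0.91)]
tall_crown [(array([355.8, 218.1]), 0.47)] [(array([191.9, 295.8]), 0.73), (array([248.8, 276. ]), 0.7), (array([360.5, 225.8]), 0.7)]
tall_bracket [(array([353.4, 220.6]), 0.62)] [(array([256.7, 301.1]), 0.78), (array([262.5, 200.5]), 0.63), (array([196. , 313.8]), 0.59)]
29.8917
[265.8 177. ] [255.3 161.3]
[267.4 179.3] [256.1 174.8]
```

```bash
python3 - <<'E'
from h import *
np.set_printoptions(precision=1,suppress=True)
print(tri((305.4,232),(297.5,215.3)),proj("top",[495,102.5,125]),proj("scene",[495,102.5,125]))
S=np.array([450.6,291.8,50]);H=np.array([495,102.5,104])
for fl in (0,1):
  for a in (25,28):
    print(fl,a);[print(manip.solve_ik(pad(p,y,a),ori(y,a,fl))) for p,y in((S,2.9),(S+[0,0,60],2.9),(S+[0,0,90],2.9),(H+[-60,0,30],.3),(H+[0,0,30],.3),(H,.3))]
E
```

```text
(array([501.5,  94.3, 117. ]), [np.float64(0.33058634011850563), np.float64(0.33058634011849325)]) [295.1 216.8] [304.5 231.5]
0 25
[ -89.3   31.    56.1  123.9  -30.7   19.5 -101.6]
[-100.    29.    70.6  121.3  -28.5   29.  -101.6]
[-102.8   25.    72.7  119.5  -19.8   32.1 -108.5]
[ -76.7   -2.6   54.2  133.9   25.7   26.5 -132.8]
[-83.   14.9  74.1 126.9 -21.8  25.5 -84.5]
[-79.3  21.7  72.9 128.8 -41.1  24.2 -66.9]
0 28
[ -91.9   31.6   57.3  125.9  -32.1   15.5 -101.7]
[-103.1   29.9   72.6  123.4  -29.9   25.3 -101.4]
[-103.6   22.4   70.1  121.6  -10.4   27.3 -118.2]
[ -72.1   -3.5   47.9  136.2   34.7   23.9 -142.5]
[-82.5  11.1  70.4 129.4 -10.7  19.8 -95.5]
[-81.6  21.3  74.2 131.3 -46.2  19.8 -62.4]
1 25
[-82.3  26.8  46.1 123.7 -10.8  17.4  59.8]
[-90.3  21.   54.9 121.1  -4.8  26.2  56.5]
[-94.3  18.1  58.9 119.3  -1.6  30.6  54.7]
[-99.   -7.7  74.1 134.1  36.6  29.4  37.5]
[-79.7  12.6  69.1 126.9 -14.9  24.6  88.9]
[-66.6  13.9  54.6 128.6 -15.2  19.4  88.3]
1 28
[-85.2  27.3  47.6 125.7  -6.5  13.5  54.1]
[-93.4  21.   56.6 123.2  -0.4  22.4  51.1]
[-97.7  17.9  60.9 121.5   2.9  27.   49.4]
[-101.7  -12.3   73.2  136.5   51.5   30.8   22.4]
[-81.9  10.8  69.5 129.4  -9.4  19.7  83.2]
[-70.2  13.6  57.5 131.1 -16.   14.8  88.6]
```

```bash
python3 - <<'E'
from h import *
a=26;S=np.array([450.6,291.8,50])
manip.move_to(pad(S+[0,0,90],2.9,a),ori(2.9,a,1))
manip.line_to(pad(S,2.9,a),max_speed=130)
o=manip.observe();print(o["clock"],o["ft_force"],o["ee_pos"])
set_gripper(50,force=50)
o=manip.observe();print(o["clock"],o["gripper_width"],o["grip_force"],o["ft_force"],o["ee_pos"],o["joints"])
manip.line_to(pad(S+[0,0,20],2.9,a),max_speed=80)
o=manip.observe();print(o["clock"],o["gripper_width"],o["grip_force"],o["ft_force"],o["moment"])
snap("p1","scene",(190,220,310,340),5)
E
```

```text
31.8417 [-0.67868332 -0.01586051  0.62450445] [ 4.76818369e+02  2.93355417e+02 -2.61073394e-01]
32.175 56.08002392255167 51.023692321032286 [-3.22423473 -1.27692651  6.79370611] [4.76709651e+02 2.94121576e+02 4.74970057e-01] [-83.25016762  26.74396014  46.55241501 124.26855871  -9.19438905
  16.12198853  57.8324557 ]
32.575 55.876678812442655 53.1314117833972 [-0.35489075 -0.3507802  -1.75896142] [-0.06263817  0.62880984 -0.00354132]
```

View pics/p1.png

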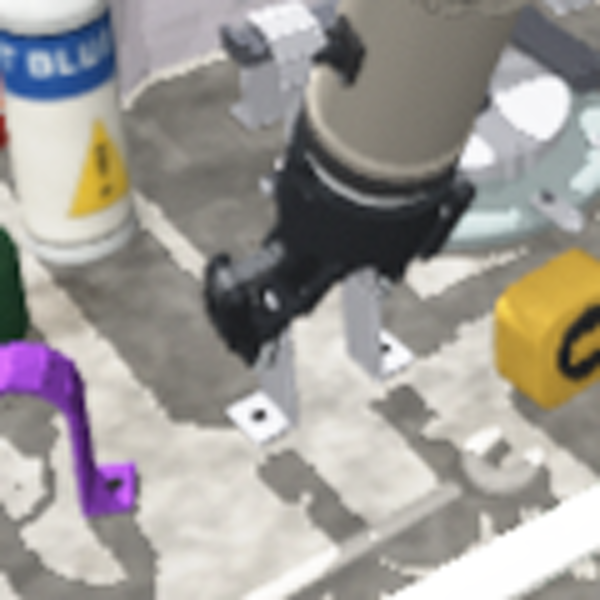

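```bash
python3 - <<'E'
from h import *
a=26;S=np.array([450.6,291.8,50]);H=np.array([495,102.2,104])
for z in (22,25): print(z,atz("scene",(242,302.6),z),atz("scene",(267,289.4),z))
manip.line_to(pad(S+[0,0,100],2.9,a),max_speed=200)
manip.line_to(pad(H+[-50,0,100],.5,a),max_speed=200,attitude=ori(.5,a,1))
manip.line_to(pad(H+[-22,0,44],.5,a),max_speed=150)
o=manip.observe();print(o["clock"],o["gripper_width"],o["ee_pos"],o["joints"],o["ft_force"])
im=vision.grab_frame("scene")[170:260,240:360,::-1]; im2=vision.grab_frame("top")[170:250,260:350,::-1]
A=cv2.resize(im,(600,450),interpolation=cv2.INTER_CUBIC)
cv2.imwrite("pics/h1.png",A)
E
```

```text
22 [448.92737708 328.02844412  22.        ] [454.39300494 252.84802992  22.        ]
25 [445.86273029 329.37618109  25.        ] [451.30279873 254.54733989  25.        ]
35.6667 55.931550590618635 [498.03375478 102.50046658  96.83203053] [-89.8887287    2.75310936  73.09002032 129.48195016  11.13862622
  25.15701514  64.08135738] [ 0.05678772 -0.22352224 -0.72734393]
```

View pics/h1.png

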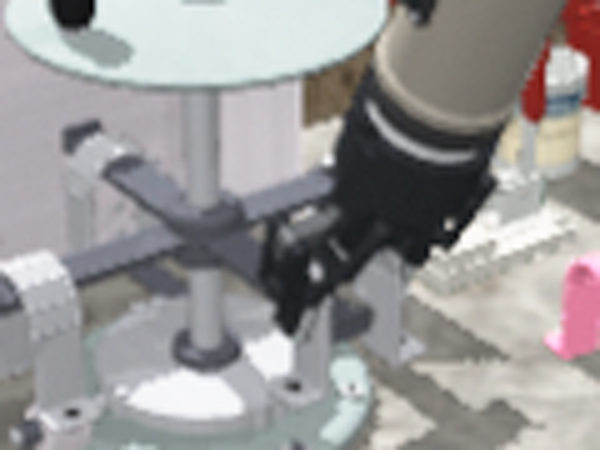

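```bash
python3 - <<'E'
from h import *
np.set_printoptions(precision=1,suppress=True)
a=26;H=np.array([495,102.2,104]);e=.5
manip.line_to(pad(H+[0,0,9],e,a),max_speed=90)
o=manip.observe();f0=o["ft_force"];print(o["clock"],f0)
for dz in np.arange(7,-9,-2.):
    manip.line_to(pad(H+[0,0,dz],e,a),max_speed=40)
    f=manip.observe()["ft_force"]; print(dz,f)
    if np.linalg.norm(f-f0)>4: break
print(manip.observe()["clock"])
E
```

```text
36.4333 [-0.2  0.1 -2. ]
7.0 [-0.5  0.1 -2.1]
5.0 [ 0.6 -1.1 -1.2]
3.0 [-0.4  0.6 -2.8]
1.0 [ 1.   1.1 -1. ]
-1.0 [-1.4  2.5  6.4]
37.6833
```

```bash
python3 - <<'E'
from h import *
np.set_printoptions(precision=1,suppress=True)
a=26;H=np.array([495,102.2,103]);e=.5
set_gripper(80)
manip.line_to(pad(H+[-60,0,123],e,a),max_speed=150)
o=manip.observe();print(o["clock"],o["gripper_width"],o["ft_force"])
manip.line_to(pad(H+[-90,20,260],e,a),max_speed=250)
vision.grab_frame("scene");vision.grab_frame("top")
for q in ("tall_crown","tall_bracket","knob","free_bar"):
    print(q,*[[(np.array(r["centre"]),round(r["p"],2)) for r in finder.mark_of(c,q)[:5]] for c in("scene","top")])
for z in (134,54): print("expect",z,proj("scene",[495,102,z]),proj("top",[495,102,z]))
print("knob exp",proj("scene",kp(90.5,297)),proj("top",kp(90.5,297)),manip.observe()["clock"])
E
```

```text
40.25 80.11239008030495 [ 0.4  0.2 -0.2]
tall_crown [(array([362.6, 224.9]), 0.86), (array([303.7, 227.5]), 0.73), (array([192.4, 295.6]), 0.69), (array([252.9, 336.3]), 0.53)] [(array([208. , 226.1]), 0.71), (array([293.2, 217.1]), 0.56), (array([351.7, 219.1]), 0.55)]
tall_bracket [(array([304.1, 250.8]), 0.97), (array([195.1, 315.4]), 0.91), (array([363.4, 245.4]), 0.9), (array([280.4, 169.4]), 0.4)] [(array([296.1, 215. ]), 0.73), (array([217.7, 222.4]), 0.47)]
knob [(array([257.7, 168.9]), 0.5)] [(array([267. , 179.8]), 0.52)]
free_bar [(array([305.8, 232.6]), 0.55)] [(array([292.8, 214.7]), 0.68)]
expect 134 [304.7 228.7] [295.1 216.6]
expect 54 [304.5 252.4] [296.4 218.4]
knob exp [255.7 168. ] [266.6 178.3] 41.5833
```

```bash
python3 - <<'E'
from h import *
yw=lambda f:180+(f-180)*.67
z=282-TO
manip.move_to(kp(90.5,312),[180,0,yw(90.5)])
set_gripper(60)
manip.line_to(kp(90.5,z),max_speed=120)
set_gripper(29.5,force=20)
o=manip.observe();print(o["clock"],o["gripper_width"],o["ft_force"])
L=turn(90.5,255,z,yw,step=9,speed=70)
L+=turn(255,271.5,z,yw,step=2.5,speed=40)
print([tuple(map(float,l)) for l in L]); print(manip.observe()["clock"])
E
```

```text
43.8917 29.604966494050863 [3.80794246 3.11551362 2.12046447]
[(99.2, -0.3, 0.7, -0.0), (107.8, 0.3, 0.5, 1.1), (116.5, -0.4, 0.1, 0.1), (125.1, -0.3, -0.3, -0.4), (133.8, 0.3, -0.8, -0.8), (142.4, -0.7, 0.3, -0.5), (151.1, -0.3, 0.2, -0.2), (159.8, 0.8, 0.6, -0.5), (168.4, -0.3, 0.1, 0.3), (177.1, -3.4, 0.0, -0.2), (185.7, -2.0, -0.4, -0.4), (194.4, 0.3, 0.6, 0.7), (203.1, 0.2, 0.5, 1.3), (211.7, 0.2, 0.7, -1.3), (220.4, 0.1, 0.5, -0.8), (229.0, -0.6, 0.1, 1.1), (237.7, -0.6, 0.0, -0.2), (246.3, -0.1, 0.7, -0.2), (255.0, -0.1, -0.2, -0.4), (257.4, 0.3, -0.6, -0.7), (259.7, -1.5, -1.0, -0.4), (262.1, -2.4, -1.7, 0.0), (264.4, -6.1, -2.8, 0.6), (266.8, -7.2, -2.7, 1.6), (269.1, -3.0, -1.2, 0.9), (271.5, -0.3, 0.3, -0.6)]
51.8167
```

```bash
python3 - <<'E'
from h import *
np.set_printoptions(precision=1,suppress=True)
set_gripper(65); manip.line_to(kp(271.5,320),max_speed=150)
manip.move_to([420,-250,400],[180,0,45]); manip.hold(.3)
vision.grab_frame("scene");vision.grab_frame("top")
for q in ("knob","tall_crown","tall_bracket","free_bar","short_bracket"):
    print(q,*[[(np.array(r["centre"]),round(r["p"],2)) for r in finder.mark_of(c,q)[:4]] for c in("scene","top")])
for f in (266,270.5,275):print("knob exp",f,proj("scene",kp(f,297)),proj("top",kp(f,297)))
for z in (134,125,54): print("spray exp",z,proj("scene",[725,104,z]),proj("top",[725,104,z]))
top=vision.grab_frame("top");d=top[150:215,260:330].sum(2)<130; ys,xs=np.nonzero(d);print("black",len(xs),xs.mean()+260,ys.mean()+150)
o=manip.observe();print(o["clock"],o["ft_force"])
E
```

```text
knob [(array([305. , 154.4]), 0.46)] [(array([410.2, 186.4]), 0.51), (array([316.9, 175.2]), 0.48)]
tall_crown [(array([359.5, 222.1]), 0.89), (array([193.7, 296.7]), 0.79), (array([257. , 198.9]), 0.77)] [(array([352. , 217.1]), 0.73), (array([208.2, 225.7]), 0.52)]
tall_bracket [(array([363.6, 243.7]), 0.95), (array([194.2, 314.8]), 0.82), (array([266.9, 219.8]), 0.54)] [(array([297.5, 190.9]), 0.74), (array([217.1, 223.8]), 0.64), (array([240.1, 176.1]), 0.33), (array([284.1, 241.8]), 0.27)]
free_bar [(array([261.8, 203.7]), 0.61)] [(array([239.9, 179.2]), 0.49)]
short_bracket [(array([385. , 231.5]), 0.81)] [(array([386.9, 215.3]), 0.56)]
knob exp 266 [304.8 156.9] [315.4 178.4]
knob exp 270.5 [303.6 156.3] [315.4 176.5]
knob exp 275 [302.3 155.7] [315.2 174.7]
spray exp 134 [262.4 198.8] [293.4 155.7]
spray exp 125 [262.5 201.3] [293.6 156.3]
spray exp 54 [263.5 220.2] [294.8 160.8]
black 22 315.3181818181818 175.63636363636363
56.05 [0.  0.3 0.1]
```

```bash
python3 -c "
from h import *
print(job.hand_in())"
```

```text
the job is handed in; nothing more can be done
None
```

I handed the job in at about 56 s: the tall saddle hangs on the formerly empty bar, clicked in facing the overspray screen. The final camera check found the saddle and handle where expected; the short saddle and the rest of the bench were not touched.

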